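Bring the cart wheel's valve round for pumping

TASK

Turn the studio cart's wheel on its repair stand by gently pushing spoke after spoke with the fingertips, until the valve is at the very bottom of the wheel with its stem pointing straight up at the axle, ready for the pump, and leave the wheel at rest there. Keep off the tyre, which has just been glued, and off the valve stem. Lift nothing, leave the stand where it is, and do not disturb the things around it.

Things in the scene. Friction and masses are not known exactly. Their poses are not given: they have to be found in the camera images.
- stand: Loose grey repair stand, about 5 kg. Origin on the table under the wheel's centre, z up, x along the axle, away from the robot (yaw within 0.3 rad). Base plate 12 mm thick, x -100 to +120, y +-130 mm. An A-frame of two 16 mm rods carries the axle from the far side only (85 mm beyond the wheel's middle plane); nothing stands before the wheel's near face.
- axle (a point): Centre of the wheel: on the axle, in the wheel's middle plane, 155 mm above the stand's origin; axes as the stand's. The hub is a 32 mm cylinder reaching 65 mm towards the robot from here; the axle nut on it (20 mm across) reaches 75 mm.
- wheel (a joint): Turn of the wheel, rad: 0 (or whole turns, 6.283) when the valve is at the bottom, stem straight up; grows clockwise as the robot sees it (about the stand's +x). Turns both ways without end; stays where left: drag 0.15 N m, some 2.5 N at mid-spoke. Five spokes, 72 deg apart; at 0 one spoke points straight up and the valve is midway between the two lowest.
- spoke (a point): Middle of the one near spoke that points straight up at joint 0 (54 mm from the axle, 34 mm nearer the robot than the middle plane). Spokes: straight 10 mm aluminium rods, dished, from the hub (12 mm from the axle, 59 mm before the middle plane) to the rim (96 mm from the axle, 9 mm before it). There are no spokes on the far face.
- rim (a point): Point on the rim's centre line at the outer end of that spoke. The rim is an aluminium ring of 14 mm round section, centre line radius 98 mm, in the wheel's middle plane; the open space between the spokes ends 91 mm from the axle.
- tyre: Narrow black rubber tyre on the rim: round section of 28 mm diameter, centre line radius 113 mm, outside diameter 254 mm, so it reaches 14 mm either side of the wheel's middle plane. Its top is 282 mm above the table. Origin at the wheel's centre. Not to be pushed.
- stem: Valve stem: black rubber, 13 mm diameter, with a 9 mm brass tip, 32 mm long in all, in the wheel's middle plane, standing on the inside of the rim and pointing at the axle. Origin at its foot, 92 mm from the axle; its z axis runs along the stem to the tip (60 mm from the axle) and on to the axle. Not to be pushed.
- nut: Bystander: loose steel wheel nut, 26 mm across, 10 mm high, lying on the stand's base plate near the robot's side. Origin under its centre.
- tape: Bystander: roll of paper tape lying flat beside the stand, 100 mm diameter, 24 mm high. Origin under its centre.
- jar: Bystander: grey lidded jar, 64 mm diameter, 85 mm high, standing beside the stand. Origin under its centre.
- wrench: Bystander: steel wrench lying across, between the robot and the stand, 5 to 30 mm before its base plate. Origin under its middle.
- pump: Bystander: hand pump lying on the table, about 200 mm long, 28 mm thick, with a black T handle. Origin under its middle.
- mug: Bystander: white mug, 80 mm diameter, 90 mm high. Origin under its centre.
- plate: Bystander: white plate, 170 mm diameter, 18 mm high. Origin under its centre.

How it is judged:
By the outcome, as a careful person would: the job done as asked, in the order asked, and still so for the second after the job is handed in, with the robot touching nothing.
It also fails if it takes over 64 s, if anything falls off the work surface, if the arm or the gripper's body presses on something with over 40 N, if the wrist force passes 120 N, or if a joint passes its speed limit or range.

ROBOT

A 6-joint arm with a two-finger parallel gripper is mounted at the origin on the work surface. World frame = base frame: x ahead of the robot, y to its left, z up, the work surface at z = 0. Lengths are in mm, angles in rad, forces in N, time in s.
With the tool pointing down it reaches from about 275 to 750 mm from the base axis. Payload 10.2 kg.
Tool frame: the origin (TCP) lies at the very end of the fingers, on their centre line; the grasp point (between the pads) lies 19 mm behind it; z points along the fingers, y is the direction in which the jaws open and shut (so a half turn about z gives the same grasp; the last joint's range is limited). The gripper opens to 85 mm and grips with 20 to 120 N. Pads are 22 mm wide; open, the fingers measure 114 mm over their backs; the gripper's body (76 mm by 85 mm) begins 54 mm behind the grasp point. The pads swing forward as they close: fully open they stand 13 mm farther back than shut.
Start: joints at [-1.484, 0.313, 1.498, -0, 1.331, -0.223], TCP at [160.043, -500.017, 231.294] pointing down, gripper open.
Joint ranges: [-2.94, 2.94], [-0.97, 2.17], [0.19, 2.56], [-1.23, 4.37], [0.02, 3.11], [-2.88, 2.88]. Speed limits (rad/s): [2.39, 2.39, 3.01, 3.14, 3.14, 3.14].

INTERFACE

Orientations are given as a unit quaternion [w, x, y, z].
In Python, from rig import sensors, imaging, ctrl gives the robot as it stands.
- The arm moves only by the shell command python3 -m creep 'ROWS' [FORCE]. ROWS is JSON, a list of rows, each an object with "grip": the finger opening in mm, from 0 to 85.4; "linear": the shift along the tool's x, y, z in mm, a list of three; "rot": the turn, a rotation vector about the tool's x, y, z in rad, a list of three. A call has 1 to 12 rows; each row shifts and turns the commanded pose from where the row before left it, along the tool's axes as they then stand; what a row does not reach is not made up. A row lasts 1/12 s, in which the tool goes at most 41.7 mm and 7.16 degrees, less where a joint would pass 70% of its speed; a pose out of reach is approached as far as the arm can. A call with a gripper value outside its range is refused whole. The fingers move at their own pace and stop on an object; FORCE is the grip in N (left out, the last holds). Time passes only in rows, so rows that do not move let the fingers close. It gives the time, the measured TCP pose, the force and the opening at its end, in the units of the state.
- sensors.sense(): the state, without advancing time (a new reading comes with each control period).
- imaging.capture(name): name is "scene" or "top" or "wrist"; returns (picture, depth): 400x640x3 uint8, red, green, blue; 400x640 float32, mm along the optical axis (not along the pixel's ray), 0 where there is no reading.
- imaging.camera_params(name): a dict with "intrinsics" (3x3 intrinsics, pixels), "R" (3x3) and "t" (3): a world point X has camera coordinates R X + t. Camera axes: x right, y down, z forward; pixel columns grow to the right and rows downward; lengths in mm; the calibration is good to about 2 mm. A picture is of the moment at which its call begins: read the wrist's pose just before it. camera_params takes no time and is no camera call; for the wrist camera it gives the pose at the moment of the call.
- ctrl.finish_job(): hands the job in, once; it reports no verdict.
The state is a dict: "time_s": time; "joints": joint angles; "dq": joint speeds; "tau": joint torques, N m; "eef_pos": TCP position; "ee_rot": TCP orientation; "force": force on the tool from outside, world axes, zero at the start; "wrist_torque": the same for the moment, N m; "grip_width": opening from 0.0 (shut) to 1.0 (fully open).
Only numpy, scipy, OpenCV 4.12 (cv2) and the standard library are available. Lean on these libraries where they do the work, as an engineer would, in place of code of your own. Each camera call takes 0.05 s, during which the arm holds its last target.

## Working session

There is one attempt and no reset: what is moved stays moved. The work goes in short steps, Python scripts to look and compute and a shell command to move; the robot and the scene stay as the last step left them, time stands still between calls to the robot, and variables do not carry over. Pictures are saved under pics/ and viewed, and the job is handed in when it is done.

```bash
mkdir -p pics; ls; python3 - <<'E'
from rig import sensors, imaging, ctrl
import cv2
print(sensors.sense())
for n in ("scene","top","wrist"):
    p=imaging.camera_params(n); print(n,p)
    im,d=imaging.capture(n); cv2.imwrite(f"pics/{n}0.png",im[:,:,::-1])
    import numpy as np; np.save(f"pics/{n}0.npy",d)
E
```

```text
pics
{'time_s': 0.0, 'joints': array([-1.48440603e+00,  3.13444674e-01,  1.49841517e+00,  2.93974252e-05,
        1.33099159e+00, -2.23408456e-01]), 'dq': array([-0.00073573,  0.00119821, -0.00138113, -0.00144123,  0.0005923 ,
       -0.00057975]), 'tau': array([-2.23035524e-03, -4.12275553e+01, -2.59742492e+01, -2.62440935e-04,
        4.12271416e-03, -2.51784961e-06]), 'eef_pos': array([ 160.02477934, -499.75969383,  230.74604813]), 'ee_rot': array([-6.26935300e-04,  9.88027404e-01,  1.54277193e-01,  5.73275500e-05]), 'force': array([-1.24746688,  0.46532559,  0.02102581]), 'wrist_torque': array([0.02053117, 0.00772236, 0.04400364]), 'grip_width': 0.9979272423966332}
scene {'intrinsics': array([[447.22982002,   0.        , 321.06694842],
       [  0.        , 447.22982002, 197.26062608],
       [  0.        ,   0.        ,   1.        ]]), 'R': array([[ 0.86807554,  0.49643093,  0.00108823],
       [ 0.38875049, -0.6784154 , -0.62339843],
       [-0.30873599,  0.54157998, -0.78190358]]), 't': array([-508.46537855, -140.56074826, 1594.3797488 ])}
top {'intrinsics': array([[506.17637964,   0.        , 319.07044966],
       [  0.        , 506.17637964, 201.04018995],
       [  0.        ,   0.        ,   1.        ]]), 'R': array([[ 0.00820411, -0.99987151, -0.01377141],
       [-0.99294393, -0.00651645, -0.1184056 ],
       [ 0.11830064,  0.01464565, -0.99286981]]), 't': array([  12.1633317 ,  578.9714707 , 1498.94061967])}
wrist {'intrinsics': array([[298.84343751,   0.        , 317.54276378],
       [  0.        , 298.84343751, 199.80394245],
       [  0.        ,   0.        ,   1.        ]]), 'R': array([[ 3.04223675e-01, -9.52600492e-01, -5.07102478e-04],
       [-9.03199280e-01, -2.88615965e-01,  3.17697789e-01],
       [-3.02785428e-01, -9.61931744e-02, -9.48191889e-01]]), 't': array([-524.58463838,  -41.05681981,  381.05741464])}
```

View pics/scene0.png

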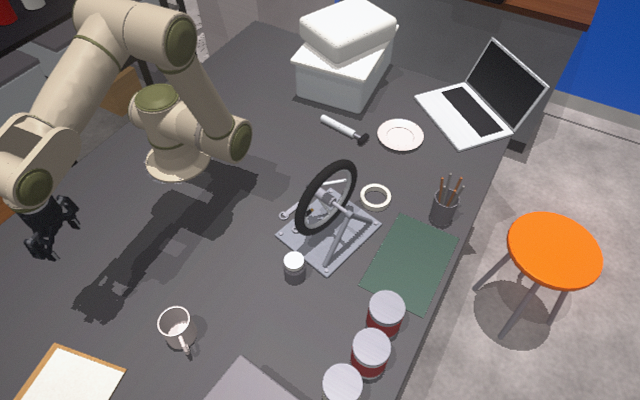

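View pics/top0.png

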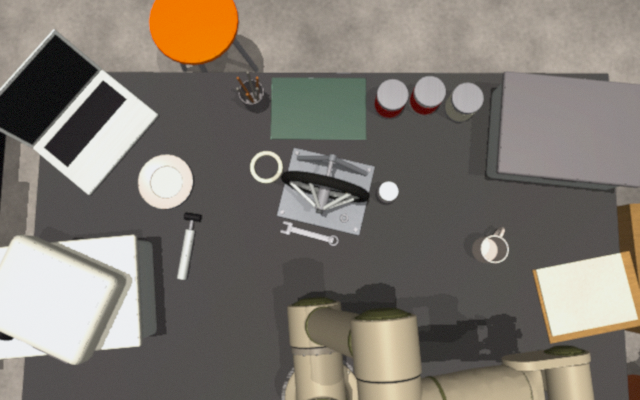

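View pics/wrist0.png

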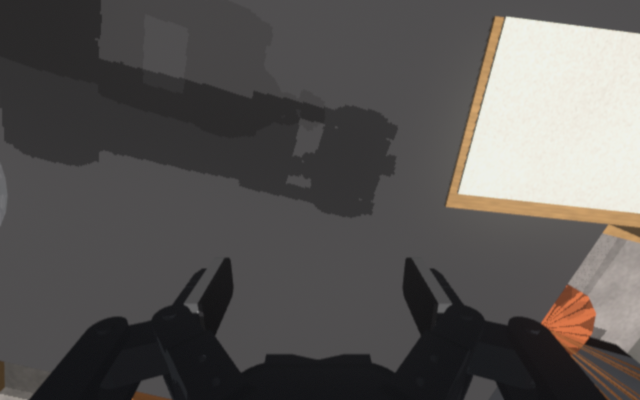

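The scene view shows the stand at about (330,225), the jar at (293,265) and the tape ring at (376,195). In the top view the wheel runs from (283,178) to (368,196), with the wrench at (310,235) and the nut at about (343,218). I'll enlarge these areas.

```bash
python3 - <<'E'
import cv2
a=cv2.imread("pics/top0.png")[135:255,240:420]; cv2.imwrite("pics/topc.png",cv2.resize(a,None,fx=4.4,fy=4.4,interpolation=cv2.INTER_CUBIC))
a=cv2.imread("pics/scene0.png")[145:285,260:400]; cv2.imwrite("pics/scenec.png",cv2.resize(a,None,fx=4.2,fy=4.2,interpolation=cv2.INTER_CUBIC))
E
```

```text
(no output)
```

View pics/topc.png

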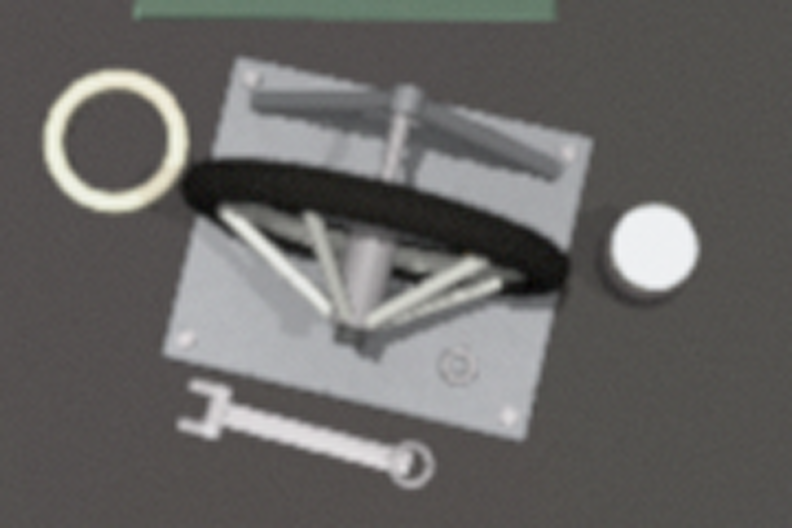

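View pics/scenec.png

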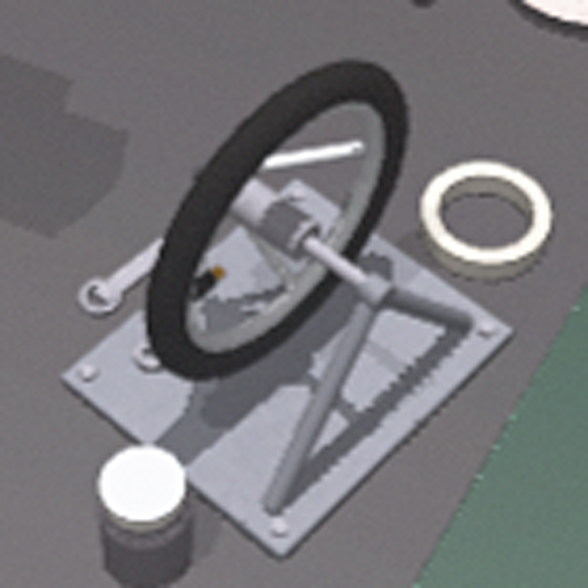

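```bash
cat > h.py <<'E'
import numpy as np, cv2
from rig import sensors, imaging
def ray(P,u,v):
    K,R,t=P["intrinsics"],np.array(P["R"]),np.array(P["t"])
    d=R.T@np.linalg.inv(K)@np.array([u,v,1.]); return -R.T@t,d
def onplane(P,u,v,n,p0):
    o,d=ray(P,u,v); s=n@(p0-o)/(n@d); return o+s*d
def proj(P,X):
    c=P["R"]@np.asarray(X,float)+P["t"]; q=P["intrinsics"]@c; return q[:2]/q[2]
def crop2px(c,f,off): return [(c[0]+.5)/f-.5+off[0],(c[1]+.5)/f-.5+off[1]]
E
python3 - <<'E'
from h import *
from scipy.spatial.transform import Rotation as Ro
T=imaging.camera_params("top"); S=imaging.camera_params("scene")
z=np.array([0,0,1.])
def fit(pts,loc):
    pts=np.array(pts)[:,:2]; L=np.array(loc,float)
    a=pts-pts.mean(0); b=L-L.mean(0)
    yaw=np.arctan2((b[:,0]*a[:,1]-b[:,1]*a[:,0]).sum(),(a*b).sum())
    R=np.array([[np.cos(yaw),-np.sin(yaw)],[np.sin(yaw),np.cos(yaw)]])
    t=pts.mean(0)-R@L.mean(0); return yaw,t,np.abs(pts-(L@R.T+t)).max()
loc=[[120,130],[120,-130],[-100,-130],[-100,130]]
top=[(237,57),(593,138),(525,438),(164,355)]
A=[onplane(T,*crop2px(c,4.4,(240,135)),z,12*z) for c in top]; print("top",fit(A,loc))
# scene: far-left?(bottom)=x+,y-; right = x+,y+ ; left= x-,y-
sc=[(512,328),(284,555),(64,375)]
B=[onplane(S,*crop2px(c,4.2,(260,145)),z,12*z) for c in sc]; print("scene",fit(B,loc[:3]))
yaw=fit(A,loc)[0]; t=(fit(A,loc)[1]+fit(B,loc[:3])[1])/2
O=np.array([*t,0]); n=np.array([np.cos(yaw),np.sin(yaw),0]); ly=np.array([-np.sin(yaw),np.cos(yaw),0])
ax=O+155*z
for c in [(200,288),(219,271)]:
    X=onplane(S,*crop2px(c,4.2,(260,145)),n,ax)-ax
    y,zz=X@ly,X@z; print("stem r",np.hypot(y,zz),"theta",np.degrees(np.arctan2(y,-zz)))
# tire top check and spokes seen from top
for c in [(222,208),(312,214),(500,282),(483,258)]:
    p0=ax-9*n; X=onplane(T,*crop2px(c,4.4,(240,135)),n,p0)-p0; y,zz=X@ly,X@z; print("spoke end r",np.hypot(y,zz),"dir deg from up, cw",np.degrees(np.arctan2(-y,zz)))
# nut, jar, wrench
for nm,c,h in [("nut",(459,364),22),("jar",(655,247),85),("tape",(116,140),24),("wr1",(203,410),5),("wr2",(408,463),5)]:
    X=onplane(T,*crop2px(c,4.4,(240,135)),z,h*z); d=X-O; print(nm,X.round(),(d@n).round(),(d@ly).round())
E
```

```text
top (np.float64(-0.22157354972015836), array([604.7754195 ,  -1.64585644]), np.float64(2.0643063308261844))
scene (np.float64(-0.2210888516136854), array([607.14808774,  -4.14991989]), np.float64(2.2832053732903432))
stem r 81.22119123204017 theta -93.1609627421219
stem r 62.92189683284054 theta -94.73440777567824
spoke end r 100.64157159461118 dir deg from up, cw -94.23858075541048
spoke end r 68.85898817479273 dir deg from up, cw -34.57900064314223
spoke end r 101.17437082259822 dir deg from up, cw 123.16039448611778
spoke end r 77.99257130099146 dir deg from up, cw 62.09435878320057
nut [531. -59.  22.] -61.0 -72.0
jar [ 605. -187.   85.] 39.0 -180.0
tape [686. 181.  24.] 38.0 197.0
wr1 [499. 119.   5.] -131.0 95.0
wr2 [463. -25.   5.] -135.0 -53.0
```

The valve sits at about θ = -94°, on the robot's right. The spokes are near -94, -22, 50, 122 and 194° from straight up. The plan is to push the upper spokes clockwise from the left with the fingers shut and the tool tilted forward. First I'll yaw the tool into line with the axle and travel over.

```bash
python3 -m creep '[{"grip":0,"linear":[0,0,0],"rot":[0,0,0.106]},{"grip":0,"linear":[0,0,0],"rot":[0,0,0.106]},{"grip":0,"linear":[0,0,0],"rot":[0,0,0.106]},{"grip":0,"linear":[0,0,0],"rot":[0,0,0.106]},{"grip":0,"linear":[0,0,0],"rot":[0,0,0.107]},{"grip":0,"linear":[5,-15,-5],"rot":[0,0,0]},{"grip":0,"linear":[10,-30,-5],"rot":[0,0,0]},{"grip":0,"linear":[12,-38,-5],"rot":[0,0,0]},{"grip":0,"linear":[12,-38,-5],"rot":[0,0,0]},{"grip":0,"linear":[12,-38,0],"rot":[0,0,0]},{"grip":0,"linear":[12,-38,0],"rot":[0,0,0]},{"grip":0,"linear":[12,-38,0],"rot":[0,0,0]}]' 30
python3 -m creep '[{"grip":0,"linear":[12,-38,0],"rot":[0,0,0]},{"grip":0,"linear":[12,-38,0],"rot":[0,0,0]},{"grip":0,"linear":[12,-38,0],"rot":[0,0,0]},{"grip":0,"linear":[12,-38,0],"rot":[0,0,0]},{"grip":0,"linear":[12,-38,0],"rot":[0,0,0]},{"grip":0,"linear":[12,-38,0],"rot":[0,0,0]},{"grip":0,"linear":[12,-38,0],"rot":[0,0,0]},{"grip":0,"linear":[12,-38,0],"rot":[0,0,0]},{"grip":0,"linear":[12,-38,0],"rot":[0,0,0]},{"grip":0,"linear":[9,-38,0],"rot":[0,0,0]},{"grip":0,"linear":[5,-20,0],"rot":[0,0,0]},{"grip":0,"linear":[0,0,0],"rot":[0,0,0]}]'
```

```text
time_s: 1.15
eef_pos: [285.2, -285.4, 251.2]
ee_rot: [-0.0, 0.994, -0.111, 0.0]
force: [0.9, -1.1, 0.3]
grip_width: -0.0
time_s: 2.15
eef_pos: [492.3, 79.5, 250.7]
ee_rot: [-0.0, 0.994, -0.108, -0.0]
force: [-0.5, -0.1, 0.7]
grip_width: -0.003
```

```bash
python3 -m creep '[{"grip":0,"linear":[0,0,0],"rot":[0,0.11,0]},{"grip":0,"linear":[0,0,0],"rot":[0,0.11,0]},{"grip":0,"linear":[0,0,0],"rot":[0,0.11,0]},{"grip":0,"linear":[0,0,0],"rot":[0,0.11,0]},{"grip":0,"linear":[0,0,0],"rot":[0,0.11,0]},{"grip":0,"linear":[0,0,0],"rot":[0,0.11,0]},{"grip":0,"linear":[0,0,0],"rot":[0,0.11,0]},{"grip":0,"linear":[0,0,0],"rot":[0,0.11,0]},{"grip":0,"linear":[0,0,0],"rot":[0,0,0]},{"grip":0,"linear":[0,0,0],"rot":[0,0,0]}]'
python3 - <<'E'
from h import *
s=sensors.sense(); print(s["joints"].round(2),s["eef_pos"],s["ee_rot"])
for n in ("wrist","scene"):
    im,d=imaging.capture(n); cv2.imwrite(f"pics/{n}1.png",im[:,:,::-1])
E
```

```text
time_s: 2.98
eef_pos: [491.6, 73.1, 251.4]
ee_rot: [0.05, 0.909, -0.104, 0.401]
force: [0.4, 0.1, 0.2]
grip_width: 0.001
[ 0.   -0.06  2.11 -0.57  0.33  2.27] [491.59905589  73.05432593 251.42956718] [ 0.04962894  0.90889533 -0.10394839  0.40080042]
```

View pics/wrist1.png

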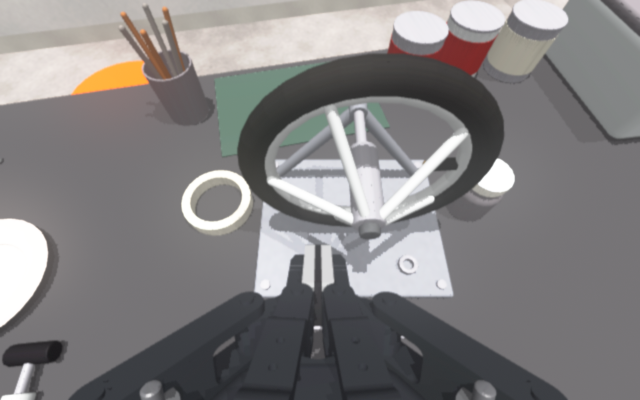

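View pics/scene1.png

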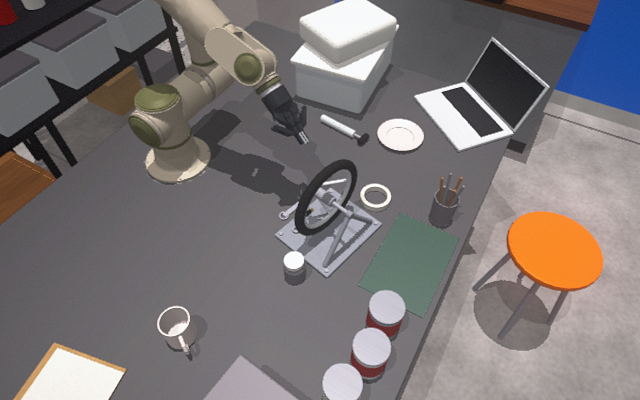

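```bash
cat >> h.py <<'E'
from scipy.spatial.transform import Rotation as Ro
YAW=-.2213; O=np.array([606.,-2.9,0])
RS=Ro.from_rotvec([0,0,YAW]).as_matrix(); AX=O+[0,0,155.]
def spoke_pt(th,k,r,x):   # local dir rotated cw
    a=np.radians(th+72*k); return AX+RS@np.array([x,-r*np.sin(a),r*np.cos(a)])
def overlay(P,im,th,col=(255,0,0)):
    im=im.copy()
    for k in range(5):
        a=proj(P,spoke_pt(th,k,12,-59)); b=proj(P,spoke_pt(th,k,96,-9))
        cv2.line(im,tuple(int(round(v)) for v in a),tuple(int(round(v)) for v in b),col,1)
    a=[proj(P,spoke_pt(th+180,0,r,0)) for r in (92,60)]
    cv2.line(im,tuple(a[0].round().astype(int).tolist()),tuple(a[1].round().astype(int).tolist()),(0,200,0),1)
    c=[proj(P,spoke_pt(t,0,98,0)).round().astype(int).tolist() for t in range(0,360,5)]
    cv2.polylines(im,[np.array(c,np.int32)],True,(0,0,255),1)
    return im
def quat(s): q=s["ee_rot"]; return Ro.from_quat([q[1],q[2],q[3],q[0]]).as_matrix()
def status(goal=None):
    s=sensors.sense(); R=quat(s); p=np.array(s["eef_pos"])
    print("t",s["time_s"],"tcp local",(RS.T@(p-AX)).round(1),"toolaxes local x",(RS.T@R[:,0]).round(3),"y",(RS.T@R[:,1]).round(3),"z",(RS.T@R[:,2]).round(3),"F",np.round(RS.T@s["force"],1), "q",s["joints"].round(2))
    if goal is not None:
        print("to goal, tool axes:",(R.T@(AX+RS@np.array(goal)-p)).round(1))
E
python3 - <<'E'
from h import *
status([-70,50,60]); status([-26,50,42])
im=cv2.imread("pics/wrist1.png"); P=imaging.camera_params("wrist")
o=overlay(P,im,-94); cv2.imwrite("pics/ov1.png",cv2.resize(o[40:260,220:520],None,fx=2.6,fy=2.6,interpolation=cv2.INTER_CUBIC))
E
```

```text
t 3.0833 tcp local [-127.4   49.1   97.2] toolaxes local x [ 0.673 -0.002  0.74 ] y [-0.01  -1.     0.006] z [ 0.74  -0.011 -0.673] F [ 0.4 -0.5  1.3] q [ 0.   -0.06  2.1  -0.57  0.33  2.27]
to goal, tool axes: [11.1 -1.7 67.5]
t 3.0833 tcp local [-127.4   49.1   97.2] toolaxes local x [ 0.673 -0.002  0.74 ] y [-0.01  -1.     0.006] z [ 0.74  -0.011 -0.673] F [ 0.4 -0.5  1.3] q [ 0.   -0.06  2.1  -0.57  0.33  2.27]
to goal, tool axes: [ 27.4  -2.2 112.2]
```

View pics/ov1.png

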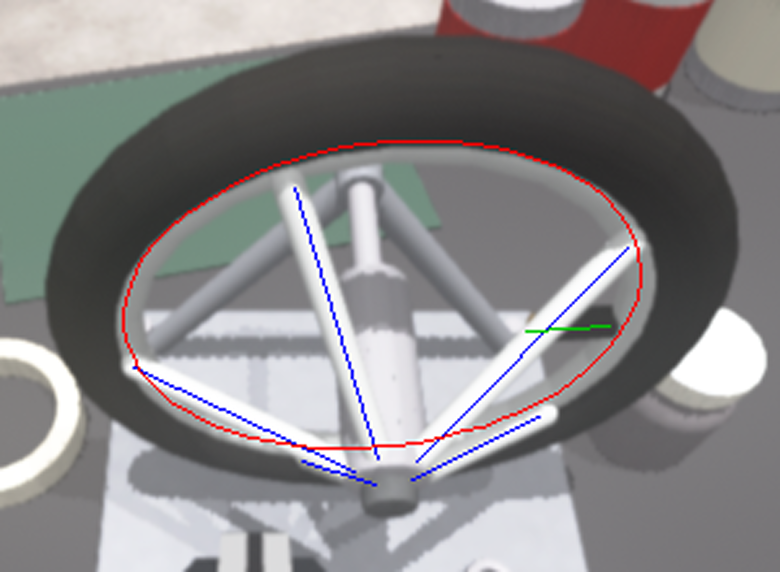

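The overlay confirms θ ≈ -94° and puts the stand pose within about 3 mm. Next I'll approach to just in front of the spoke plane, left of the spoke that points up-left.

```bash
python3 -m creep '[{"grip":0,"linear":[5,-3,15],"rot":[0,0,0]},{"grip":0,"linear":[6,-3,20],"rot":[0,0,0]},{"grip":0,"linear":[6,0,20],"rot":[0,0,0]},{"grip":0,"linear":[0,0,10],"rot":[0,0,0]},{"grip":0,"linear":[0,0,0],"rot":[0,0,0]},{"grip":0,"linear":[0,0,0],"rot":[0,0,0]}]'
python3 - <<'E'
from h import *
status([-26,54,45])
P=imaging.camera_params("wrist");im,d=imaging.capture("wrist"); im=im[:,:,::-1]; cv2.imwrite("pics/wrist2.png",cv2.resize(im[0:300,120:520],None,fx=2,fy=2,interpolation=cv2.INTER_CUBIC))
E
```

```text
time_s: 3.58
eef_pos: [551.5, 65.0, 220.4]
ee_rot: [0.05, 0.909, -0.104, 0.401]
force: [-0.6, 0.4, 1.0]
grip_width: -0.003
t 3.5833 tcp local [-68.1  54.3  65.4] toolaxes local x [ 0.673 -0.002  0.74 ] y [-0.01  -1.     0.007] z [ 0.74  -0.012 -0.673] F [-0.7  0.3  1. ] q [-0.02  0.12  2.02 -0.72  0.25  2.41]
to goal, tool axes: [13.3 -0.3 44.9]
```

View pics/wrist2.png

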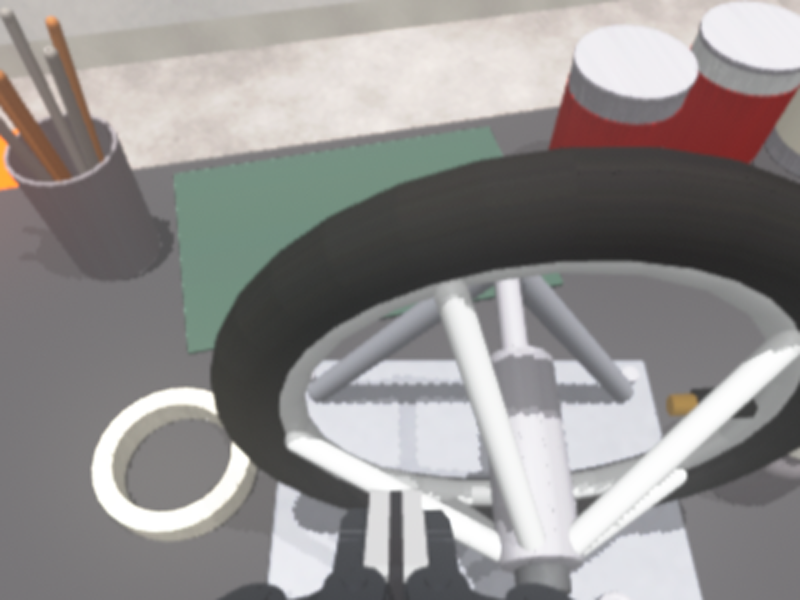

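```bash
python3 -m creep '[{"grip":0,"linear":[0,0,0],"rot":[0,-0.05,0]},{"grip":0,"linear":[0,0,0],"rot":[0,-0.05,0]},{"grip":0,"linear":[3,0,7],"rot":[0,0,0]},{"grip":0,"linear":[3,0,7],"rot":[0,0,0]},{"grip":0,"linear":[3,0,7],"rot":[0,0,0]},{"grip":0,"linear":[3,0,7],"rot":[0,0,0]},{"grip":0,"linear":[3,0,8],"rot":[0,0,0]},{"grip":0,"linear":[2,0,7],"rot":[0,0,0]},{"grip":0,"linear":[0,0,0],"rot":[0,0,0]},{"grip":0,"linear":[0,0,0],"rot":[0,0,0]}]'
python3 - <<'E'
from h import *
status([-26,54,45])
P=imaging.camera_params("wrist");im,d=imaging.capture("wrist"); im=im[:,:,::-1]; cv2.imwrite("pics/wrist3.png",cv2.resize(im[0:300,120:520],None,fx=2,fy=2,interpolation=cv2.INTER_CUBIC))
im,d=imaging.capture("scene"); im=im[:,:,::-1]; cv2.imwrite("pics/scene3.png",cv2.resize(im[100:285,230:420],None,fx=3.2,fy=3.2,interpolation=cv2.INTER_CUBIC))
E
```

```text
time_s: 4.47
eef_pos: [591.6, 55.5, 199.4]
ee_rot: [0.045, 0.927, -0.106, 0.357]
force: [-0.8, 0.8, 0.1]
grip_width: -0.001
t 4.4667 tcp local [-26.8  53.8  44.4] toolaxes local x [ 0.741 -0.003  0.672] y [-0.01  -1.     0.007] z [ 0.672 -0.012 -0.741] F [-1.   0.6  0.1] q [-0.05  0.23  1.89 -0.41  0.32  2.1 ]
to goal, tool axes: [ 1.  -0.2  0.2]
```

View pics/wrist3.png

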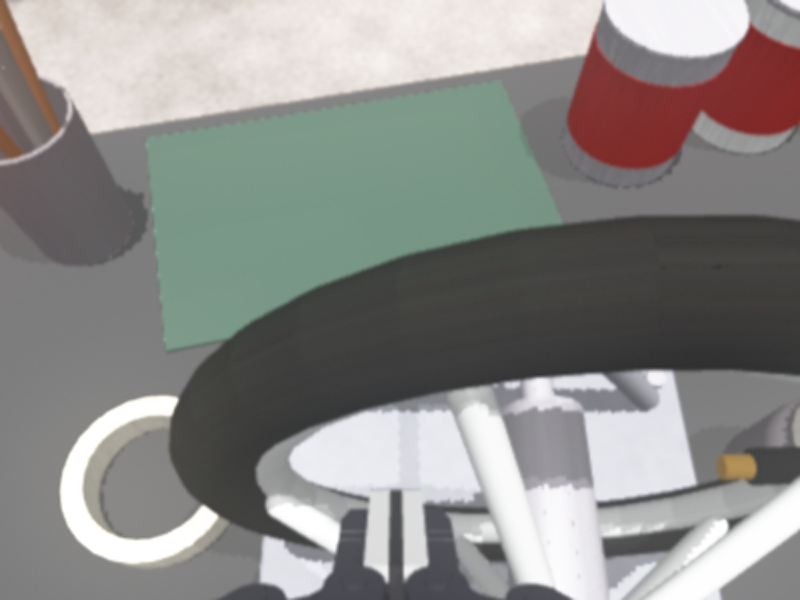

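View pics/scene3.png

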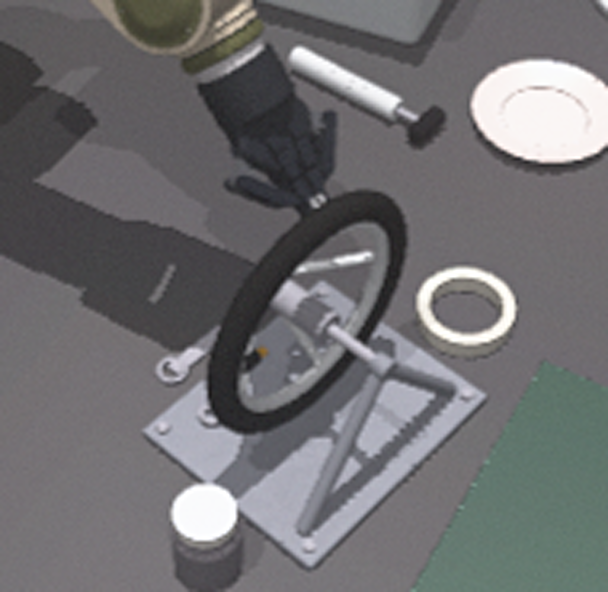

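```bash
python3 -m creep '[{"grip":0,"linear":[0,3,0],"rot":[0,0,0]},{"grip":0,"linear":[0,4,0],"rot":[0,0,0]},{"grip":0,"linear":[0,4,0],"rot":[0,0,0]},{"grip":0,"linear":[0,4,0],"rot":[0,0,0]},{"grip":0,"linear":[0,4,0],"rot":[0,0,0]},{"grip":0,"linear":[0,4,0],"rot":[0,0,0]},{"grip":0,"linear":[0,4,0],"rot":[0,0,0]},{"grip":0,"linear":[0,3,0],"rot":[0,0,0]}]'
python3 - <<'E'
from h import *
status([-26,-10,45])
P=imaging.camera_params("wrist");im,d=imaging.capture("wrist"); im=im[:,:,::-1]; cv2.imwrite("pics/wrist4.png",cv2.resize(overlay(P,im,-80)[0:300,120:520],None,fx=2,fy=2,interpolation=cv2.INTER_CUBIC))
E
```

```text
time_s: 5.23
eef_pos: [584.7, 26.0, 200.7]
ee_rot: [0.045, 0.927, -0.106, 0.358]
force: [0.0, 3.6, 1.8]
grip_width: 0.001
t 5.2333 tcp local [-27.1  23.5  45.7] toolaxes local x [ 0.74  -0.003  0.673] y [-0.01  -1.     0.006] z [ 0.673 -0.012 -0.74 ] F [-0.8  3.5  1.8] q [-0.12  0.2   1.92 -0.28  0.29  1.91]
to goal, tool axes: [ 0.5 33.5  1.6]
```

View pics/wrist4.png

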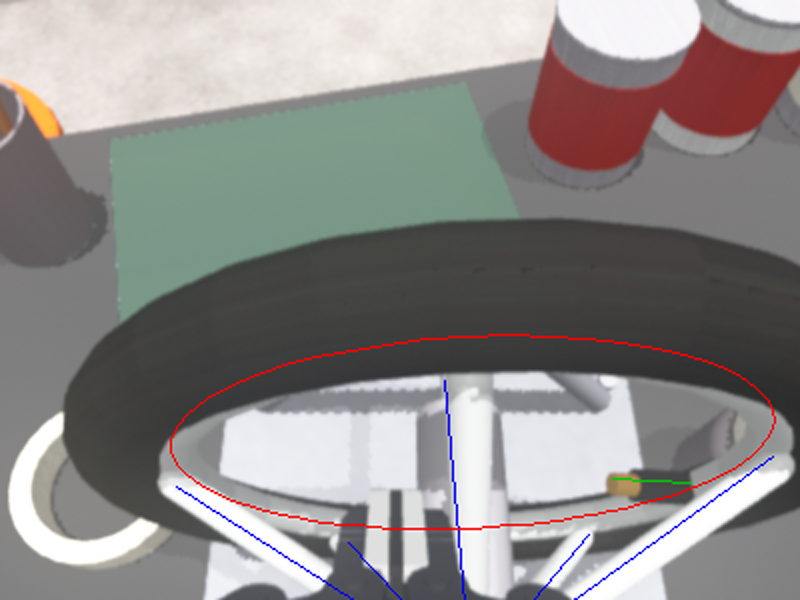

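```bash
python3 -m creep '[{"grip":0,"linear":[0,3,0],"rot":[0,0,0]},{"grip":0,"linear":[0,3,0],"rot":[0,0,0]},{"grip":0,"linear":[0,3,0],"rot":[0,0,0]},{"grip":0,"linear":[0,3,0],"rot":[0,0,0]},{"grip":0,"linear":[0,3,0],"rot":[0,0,0]},{"grip":0,"linear":[0,3,0],"rot":[0,0,0]},{"grip":0,"linear":[0,3,0],"rot":[0,0,0]},{"grip":0,"linear":[0,3,0],"rot":[0,0,0]},{"grip":0,"linear":[0,3,0],"rot":[0,0,0]},{"grip":0,"linear":[0,3,0],"rot":[0,0,0]},{"grip":0,"linear":[0,0,0],"rot":[0,0,0]}]'
python3 - <<'E'
from h import *
status([-26,-14,45])
P=imaging.camera_params("wrist");im,d=imaging.capture("wrist"); im=im[:,:,::-1]; cv2.imwrite("pics/wrist5.png",cv2.resize(overlay(P,im,-45)[100:400,120:520],None,fx=2,fy=2,interpolation=cv2.INTER_CUBIC))
P=imaging.camera_params("top");im,d=imaging.capture("top"); im=im[:,:,::-1]; cv2.imwrite("pics/top5.png",cv2.resize(im[135:255,240:420],None,fx=4.4,fy=4.4,interpolation=cv2.INTER_CUBIC))
E
```

```text
time_s: 6.2
eef_pos: [577.7, -3.5, 200.3]
ee_rot: [0.045, 0.927, -0.107, 0.357]
force: [0.4, -0.3, -0.0]
grip_width: 0.002
t 6.2 tcp local [-27.5  -6.8  45.3] toolaxes local x [ 0.741 -0.003  0.672] y [-0.011 -1.     0.007] z [ 0.672 -0.012 -0.741] F [ 0.5 -0.2 -0. ] q [-0.2   0.18  1.95 -0.11  0.28  1.7 ]
to goal, tool axes: [0.9 7.2 1.4]
```

View pics/wrist5.png

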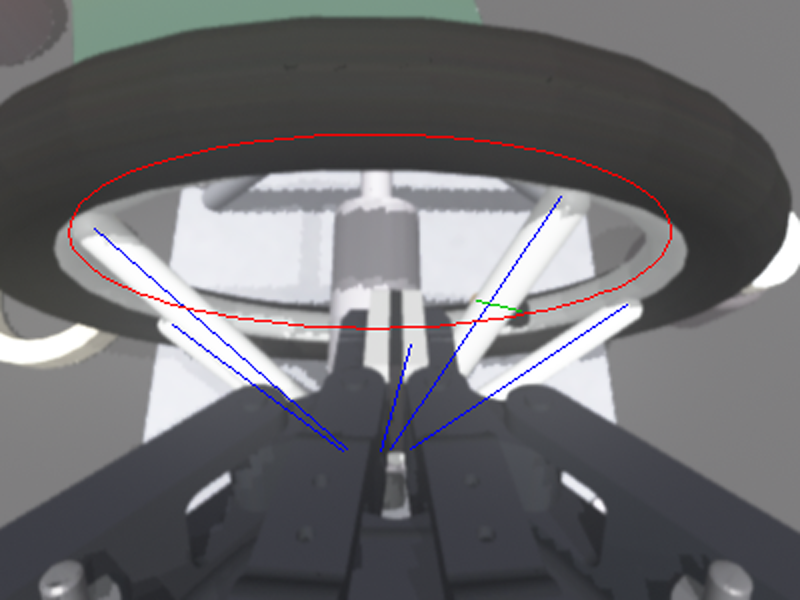

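View pics/top5.png

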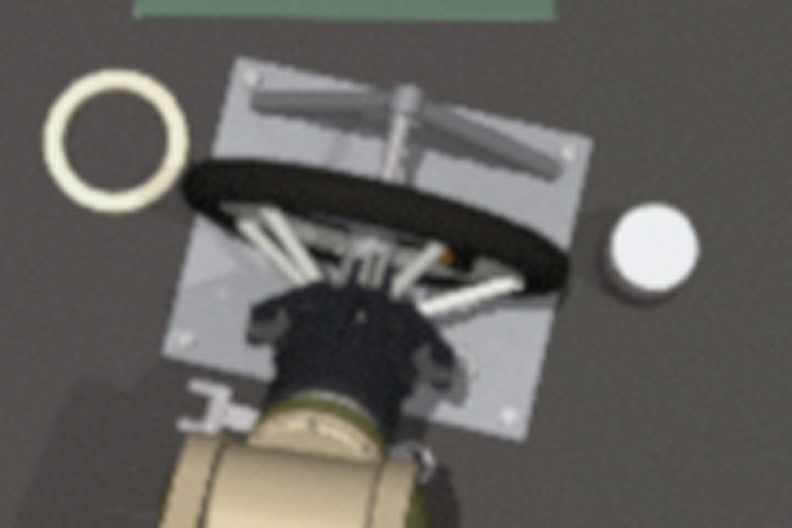

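```bash
python3 -m creep '[{"grip":0,"linear":[0,3,0],"rot":[0,0,0]},{"grip":0,"linear":[0,3,0],"rot":[0,0,0]},{"grip":0,"linear":[0,3,0],"rot":[0,0,0]},{"grip":0,"linear":[0,3,0],"rot":[0,0,0]},{"grip":0,"linear":[0,2,0],"rot":[0,0,0]},{"grip":0,"linear":[0,1,0],"rot":[0,0,0]},{"grip":0,"linear":[0,0,0],"rot":[0,0,0]}]'
python3 - <<'E'
from h import *
status([-26,-14,45])
P=imaging.camera_params("wrist");im,d=imaging.capture("wrist"); im=im[:,:,::-1]; cv2.imwrite("pics/wrist6.png",cv2.resize(overlay(P,im,-28)[100:400,120:520],None,fx=2,fy=2,interpolation=cv2.INTER_CUBIC))
E
```

```text
time_s: 6.88
eef_pos: [574.4, -17.7, 200.7]
ee_rot: [0.045, 0.927, -0.107, 0.358]
force: [1.6, 2.5, -0.6]
grip_width: -0.002
t 6.8833 tcp local [-27.5 -21.4  45.7] toolaxes local x [ 0.74  -0.003  0.672] y [-0.01  -1.     0.007] z [ 0.672 -0.012 -0.74 ] F [ 1.   2.8 -0.6] q [-0.23  0.17  1.96 -0.02  0.27  1.58]
to goal, tool axes: [ 0.7 -7.4  1.4]
```

View pics/wrist6.png

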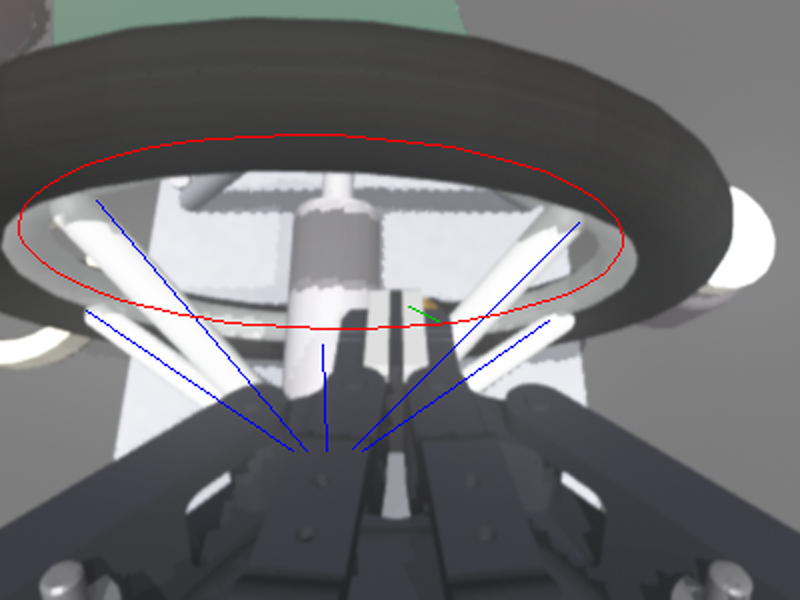

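```bash
python3 -m creep '[{"grip":0,"linear":[0,3,0],"rot":[0,0,0]},{"grip":0,"linear":[0,3,0],"rot":[0,0,0]},{"grip":0,"linear":[0,3,0],"rot":[0,0,0]},{"grip":0,"linear":[0,2,0],"rot":[0,0,0]},{"grip":0,"linear":[0,0,0],"rot":[0,0,0]},{"grip":0,"linear":[0,-2,-5],"rot":[0,0,0]},{"grip":0,"linear":[0,-2,-10],"rot":[0,0,0]},{"grip":0,"linear":[0,-1,-15],"rot":[0,0,0]},{"grip":0,"linear":[0,0,-20],"rot":[0,0,0]},{"grip":0,"linear":[0,0,-20],"rot":[0,0,0]},{"grip":0,"linear":[0,0,-15],"rot":[0,0,0]},{"grip":0,"linear":[0,0,0],"rot":[0,0,0]}]'
python3 - <<'E'
from h import *
status([-26,58,40])
P=imaging.camera_params("wrist");im,d=imaging.capture("wrist"); im=im[:,:,::-1]; cv2.imwrite("pics/wrist7.png",cv2.resize(overlay(P,im,-28)[50:350,120:520],None,fx=2,fy=2,interpolation=cv2.INTER_CUBIC))
E
```

```text
time_s: 7.93
eef_pos: [516.7, -9.2, 266.5]
ee_rot: [0.045, 0.926, -0.106, 0.36]
force: [0.6, 0.5, 0.4]
grip_width: -0.0
t 7.9333 tcp local [-85.7 -25.8 111.5] toolaxes local x [ 0.737 -0.002  0.676] y [-0.01  -1.     0.007] z [ 0.676 -0.012 -0.737] F [0.5 0.6 0.4] q [-0.25 -0.05  2.01  0.02  0.45  1.54]
to goal, tool axes: [ -4.5 -84.8  92.1]
```

View pics/wrist7.png

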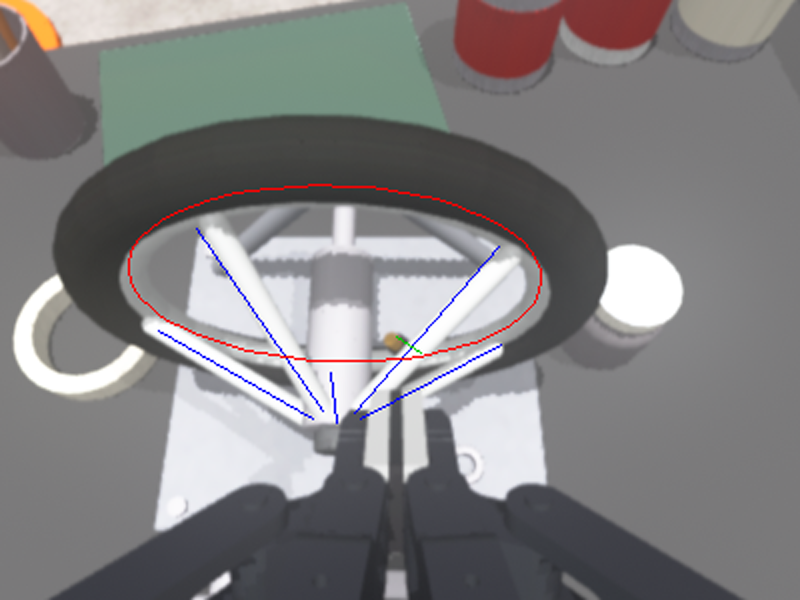

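```bash
python3 -m creep '[{"grip":0,"linear":[0,-15,0],"rot":[0,0,0]},{"grip":0,"linear":[0,-25,0],"rot":[0,0,0]},{"grip":0,"linear":[0,-25,0],"rot":[0,0,0]},{"grip":0,"linear":[0,-20,0],"rot":[0,0,0]},{"grip":0,"linear":[0,0,10],"rot":[0,0,0]},{"grip":0,"linear":[-1,0,15],"rot":[0,0,0]},{"grip":0,"linear":[-2,0,15],"rot":[0,0,0]},{"grip":0,"linear":[-1,0,10],"rot":[0,0,0]},{"grip":0,"linear":[0,0,0],"rot":[0,0,0]},{"grip":0,"linear":[0,0,0],"rot":[0,0,0]}]'
python3 - <<'E'
from h import *
status([-26,58,40])
P=imaging.camera_params("wrist");im,d=imaging.capture("wrist"); im=im[:,:,::-1]; cv2.imwrite("pics/wrist8.png",cv2.resize(im[0:300,220:620],None,fx=2,fy=2,interpolation=cv2.INTER_CUBIC)); np.save("pics/w8d.npy",d)
import pickle; pickle.dump(P,open("pics/w8P.pkl","wb"))
E
```

```text
time_s: 8.82
eef_pos: [566.7, 65.3, 222.5]
ee_rot: [0.045, 0.927, -0.107, 0.357]
force: [0.2, -0.2, -0.1]
grip_width: -0.003
t 8.8167 tcp local [-53.3  57.9  67.5] toolaxes local x [ 0.741 -0.003  0.671] y [-0.011 -1.     0.007] z [ 0.671 -0.012 -0.741] F [ 0.2 -0.1 -0.1] q [-0.03  0.15  1.92 -0.4   0.38  2.09]
to goal, tool axes: [ 1.8 -0.6 38.7]
```

View pics/wrist8.png

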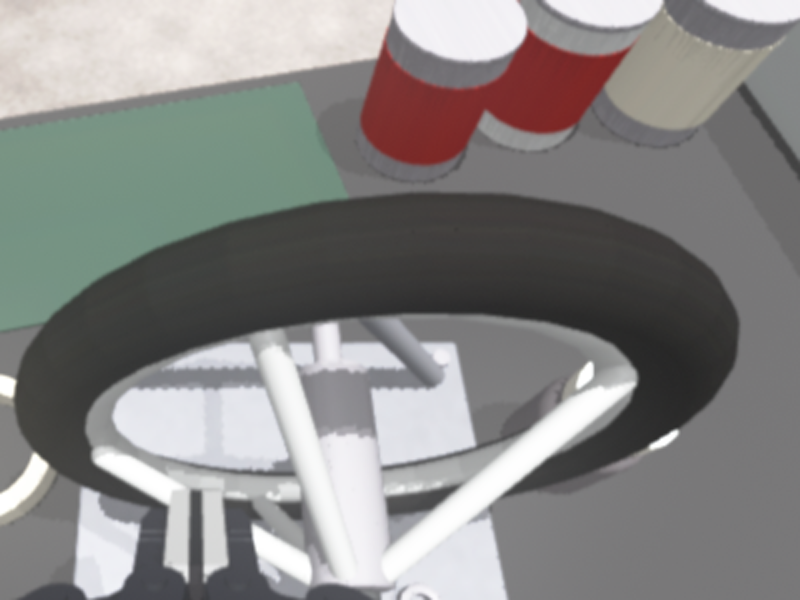

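```bash
python3 -m creep '[{"grip":0,"linear":[0,0,8],"rot":[0,0,0]},{"grip":0,"linear":[1,0,8],"rot":[0,0,0]},{"grip":0,"linear":[1,0,8],"rot":[0,0,0]},{"grip":0,"linear":[0,0,8],"rot":[0,0,0]},{"grip":0,"linear":[0,0,7],"rot":[0,0,0]},{"grip":0,"linear":[0,3,0],"rot":[0,0,0]},{"grip":0,"linear":[0,4,0],"rot":[0,0,0]},{"grip":0,"linear":[0,4,0],"rot":[0,0,0]},{"grip":0,"linear":[0,4,0],"rot":[0,0,0]},{"grip":0,"linear":[0,4,0],"rot":[0,0,0]},{"grip":0,"linear":[0,3,0],"rot":[0,0,0]},{"grip":0,"linear":[0,2,0],"rot":[0,0,0]}]'
python3 - <<'E'
from h import *
status([-26,20,40])
P=imaging.camera_params("wrist");im,d=imaging.capture("wrist"); im=im[:,:,::-1]; cv2.imwrite("pics/wrist9.png",cv2.resize(overlay(P,im,-10)[50:350,160:560],None,fx=2,fy=2,interpolation=cv2.INTER_CUBIC))
E
```

```text
time_s: 9.87
eef_pos: [588.2, 35.6, 196.4]
ee_rot: [0.045, 0.927, -0.106, 0.358]
force: [-0.4, 4.3, 2.5]
grip_width: -0.001
t 9.8667 tcp local [-25.8  33.6  41.4] toolaxes local x [ 0.74  -0.003  0.673] y [-0.01  -1.     0.006] z [ 0.673 -0.011 -0.74 ] F [-1.4  4.1  2.5] q [-0.1   0.22  1.91 -0.34  0.29  1.99]
to goal, tool axes: [-1.  13.6  1.1]
```

View pics/wrist9.png

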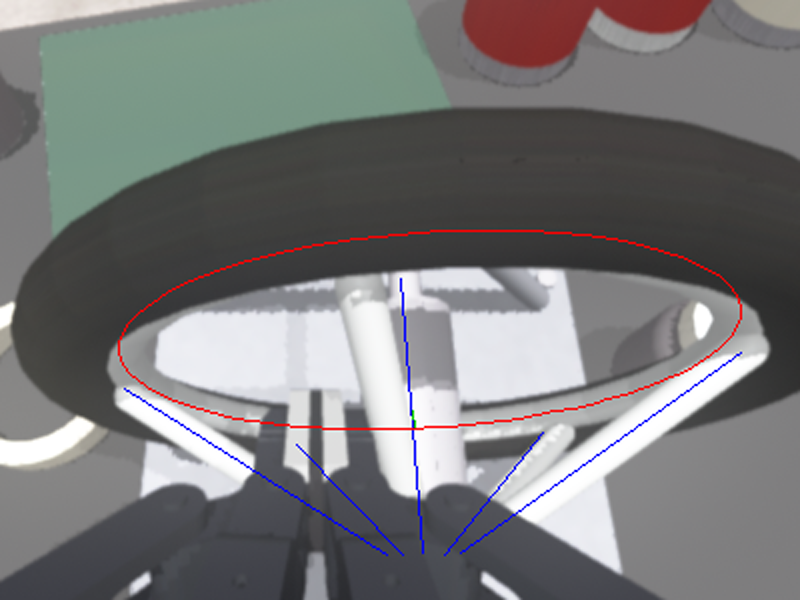

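```bash
python3 -m creep '[{"grip":0,"linear":[0,2,0],"rot":[0,0,0]},{"grip":0,"linear":[0,2,0],"rot":[0,0,0]},{"grip":0,"linear":[0,2,0],"rot":[0,0,0]},{"grip":0,"linear":[0,2,0],"rot":[0,0,0]},{"grip":0,"linear":[0,1,0],"rot":[0,0,0]},{"grip":0,"linear":[0,0,0],"rot":[0,0,0]},{"grip":0,"linear":[0,0,0],"rot":[0,0,0]}]'
python3 - <<'E'
from h import *
status([-26,20,40])
P=imaging.camera_params("wrist");im,d=imaging.capture("wrist"); im=im[:,:,::-1]; cv2.imwrite("pics/wrist10.png",cv2.resize(im[50:350,160:560],None,fx=2,fy=2,interpolation=cv2.INTER_CUBIC))
im,d=imaging.capture("top"); im=im[:,:,::-1]; cv2.imwrite("pics/top10.png",cv2.resize(im[155:225,270:380],None,fx=7,fy=7,interpolation=cv2.INTER_CUBIC))
im,d=imaging.capture("scene"); im=im[:,:,::-1]; cv2.imwrite("pics/scene10.png",cv2.resize(im[150:250,280:380],None,fx=6,fy=6,interpolation=cv2.INTER_CUBIC))
E
```

```text
time_s: 10.5
eef_pos: [586.0, 26.8, 195.7]
ee_rot: [0.045, 0.927, -0.107, 0.357]
force: [0.2, -0.4, -0.5]
grip_width: 0.001
t 10.5 tcp local [-26.   24.6  40.7] toolaxes local x [ 0.741 -0.003  0.672] y [-0.01  -1.     0.007] z [ 0.672 -0.012 -0.741] F [ 0.3 -0.3 -0.5] q [-0.12  0.21  1.92 -0.29  0.29  1.93]
to goal, tool axes: [-0.5  4.6  0.6]
```

View pics/wrist10.png

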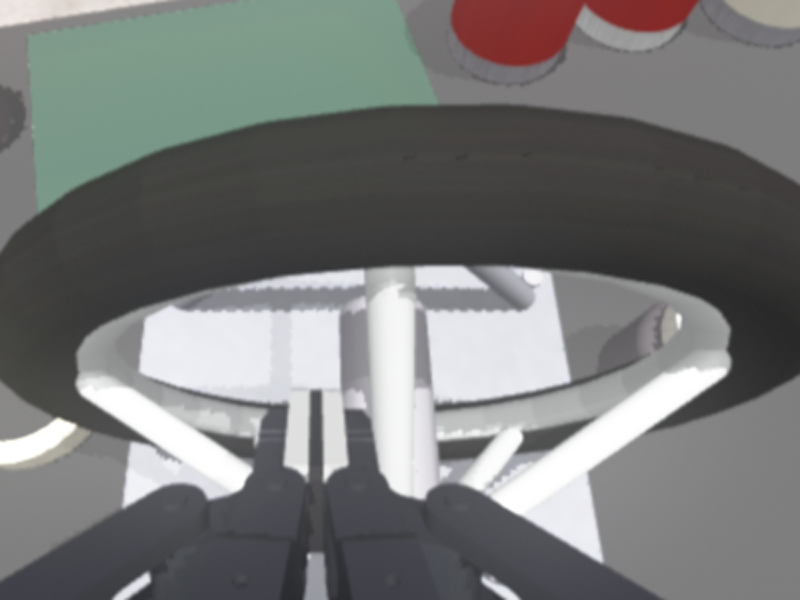

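View pics/top10.png

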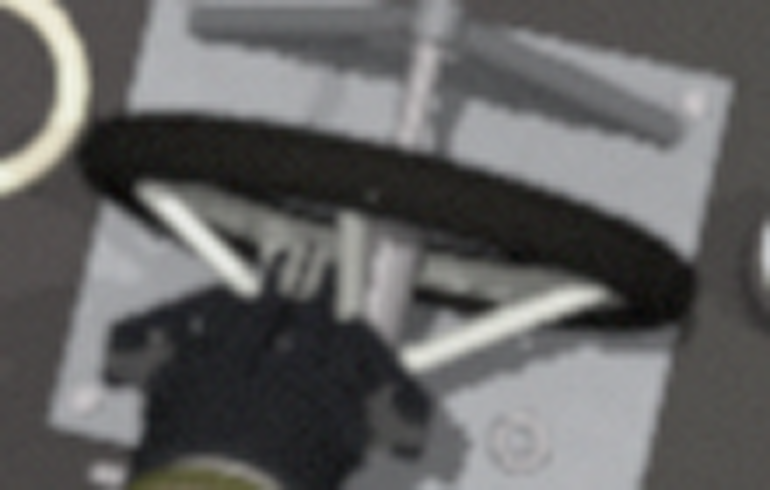

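View pics/scene10.png

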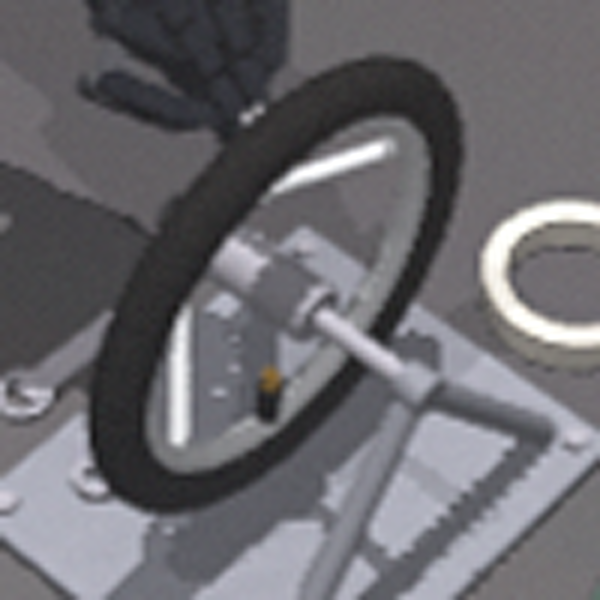

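```bash
python3 - <<'E'
from h import *
import h
from scipy.optimize import least_squares
S=imaging.camera_params("scene"); T=imaging.camera_params("top"); W=imaging.camera_params("wrist")
def run(name,P,obs,free3=True):
    def f(p):
        h.AX=O+[p[0],p[1],155+p[2]]
        r=[]
        for (kind,k,rr,x),uv in obs:
            th=p[3]+(180 if kind=="stem" else 0)
            r+=list(proj(P,spoke_pt(th,k,rr,x))-uv)
        return np.array(r+list(np.array(p[:3])/4))
    s=least_squares(f,[0,0,0,-6.]); print(name,s.x.round(2),"res",s.fun[:-3].round(1))
sc=lambda c:np.array(crop2px(c,6,(280,150)))
run("scene",S,[(("stem",0,60,0),sc((271,370))),(("stem",0,90,0),sc((266,416))),(("s",-1,96,-9),sc((390,147))),(("s",2,96,-9),sc((179,440)))])
wc=lambda c:np.array(crop2px(c,2,(160,50)))
run("wrist",W,[(("s",-1,96,-9),wc((90,378))),(("s",1,96,-9),wc((718,358))),(("s",0,93,-11),wc((390,280))),(("s",2,96,-9),wc((514,436)))])
# top
tc=lambda c:np.array(crop2px(c,7,(270,155)))
run("top",T,[(("s",-1,94,-10),tc((148,188))),(("s",1,94,-10),tc((600,291))),(("s",0,60,-30),tc((350,250)))])
E
```

```text
scene [-0.8  -0.68 -0.9  -6.81] res [-0.2  0.3 -0.2 -0.8  1.  -0.4 -0.4  0.8]
wrist [-0.56 -0.07  4.42 -6.4 ] res [-0.5  1.2 -0.2 -1.8  0.5  1.1 -0.2 -1.3]
top [ 1.3   1.93  0.68 -6.39] res [ 0.8 -0.5 -0.6 -1.8  0.2  2.5]
```

```bash
python3 -m creep '[{"grip":0,"linear":[0,1,0],"rot":[0,0,0]},{"grip":0,"linear":[0,1,0],"rot":[0,0,0]},{"grip":0,"linear":[0,1,0],"rot":[0,0,0]},{"grip":0,"linear":[0,1,0],"rot":[0,0,0]},{"grip":0,"linear":[0,1,0],"rot":[0,0,0]},{"grip":0,"linear":[0,0,0],"rot":[0,0,0]},{"grip":0,"linear":[0,0,0],"rot":[0,0,0]}]'
python3 - <<'E'
from h import *
status([-26,20,40])
P=imaging.camera_params("wrist");im,d=imaging.capture("wrist"); im=im[:,:,::-1]; cv2.imwrite("pics/wrist11.png",cv2.resize(im[50:350,160:560],None,fx=2,fy=2,interpolation=cv2.INTER_CUBIC))
im,d=imaging.capture("scene"); im=im[:,:,::-1]; cv2.imwrite("pics/scene11.png",cv2.resize(im[150:250,280:380],None,fx=6,fy=6,interpolation=cv2.INTER_CUBIC))
E
```

```text
time_s: 11.23
eef_pos: [584.9, 22.0, 196.0]
ee_rot: [0.045, 0.927, -0.107, 0.358]
force: [-0.0, 0.5, 1.2]
grip_width: 0.003
t 11.2333 tcp local [-26.   19.7  41. ] toolaxes local x [ 0.74  -0.003  0.672] y [-0.01  -1.     0.007] z [ 0.672 -0.012 -0.74 ] F [-0.1  0.5  1.2] q [-0.13  0.21  1.93 -0.27  0.28  1.9 ]
to goal, tool axes: [-0.7 -0.3  0.7]
```

View pics/wrist11.png

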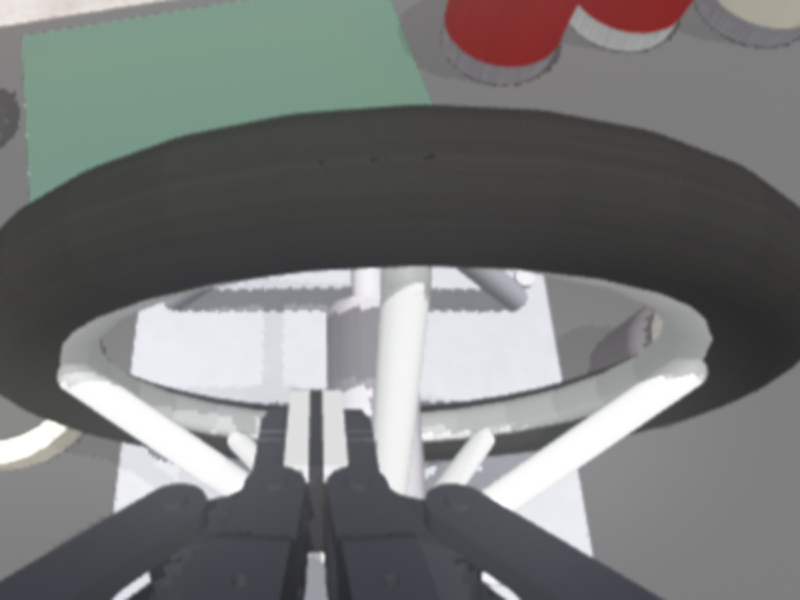

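View pics/scene11.png

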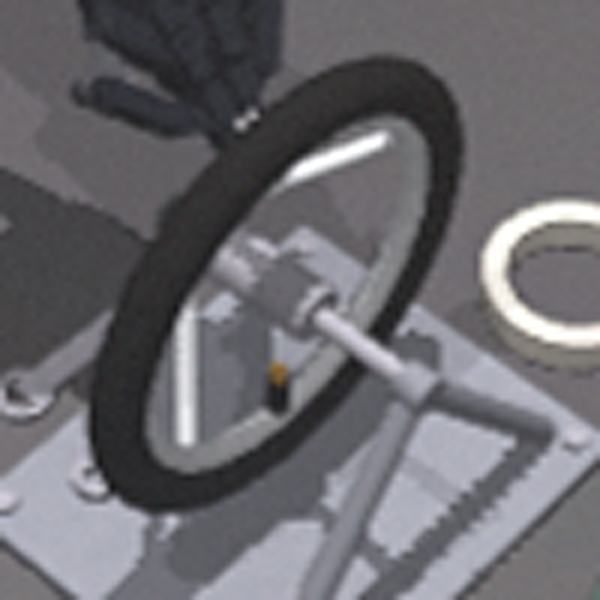

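```bash
cat > fit.py <<'E'
from h import *
import h
from scipy.optimize import least_squares
def run(name,P,obs,prior=(0,0,0)):
    def f(p):
        h.AX=O+[p[0],p[1],155+p[2]]
        r=[]
        for (kind,k,rr,x),uv in obs:
            th=p[3]+(180 if kind=="stem" else 0)
            r+=list(proj(P,spoke_pt(th,k,rr,x))-uv)
        return np.array(r+list((np.array(p[:3])-prior)/4))
    s=least_squares(f,[0,0,0,-6.]); print(name,s.x.round(2),"res",s.fun[:-3].round(1))
sc=lambda c:np.array(crop2px(c,6,(280,150)))
wc=lambda c:np.array(crop2px(c,2,(160,50)))
E
python3 - <<'E'
from fit import *
S=imaging.camera_params("scene"); W=imaging.camera_params("wrist")
run("scene",S,[(("stem",0,60,0),sc((279,365))),(("stem",0,90,0),sc((279,411))),(("s",-1,96,-9),sc((384,138))),(("s",2,96,-9),sc((186,442)))])
run("wrist",W,[(("s",-1,96,-9),wc((72,370))),(("s",1,96,-9),wc((696,366))),(("s",0,93,-11),wc((406,280))),(("s",2,96,-9),wc((486,438)))])
E
```

```text
scene [-1.07 -2.53 -1.79 -0.24] res [-0.3  0.4 -0.5 -1.3  1.2 -0.3  0.   0.7]
wrist [-0.48 -0.39  4.31 -1.58] res [-0.4  1.5 -0.5 -1.6  0.6  0.5 -0.  -1. ]
```

The fits give -0.2° and -1.6°, so it is nearly there. I'll ease off the spoke, back straight out, and measure with a clear view.

```bash
python3 -m creep '[{"grip":0,"linear":[0,-2,0],"rot":[0,0,0]},{"grip":0,"linear":[0,-4,0],"rot":[0,0,0]},{"grip":0,"linear":[0,-4,-5],"rot":[0,0,0]},{"grip":0,"linear":[0,0,-10],"rot":[0,0,0]},{"grip":0,"linear":[0,0,-20],"rot":[0,0,0]},{"grip":0,"linear":[0,0,-25],"rot":[0,0,0]},{"grip":0,"linear":[0,0,-25],"rot":[0,0,0]},{"grip":0,"linear":[0,0,-25],"rot":[0,0,0]},{"grip":0,"linear":[0,0,-10],"rot":[0,0,0]},{"grip":0,"linear":[0,0,0],"rot":[0,0,0]},{"grip":0,"linear":[0,0,0],"rot":[0,0,0]}]'
python3 - <<'E'
from h import *
status([-26,20,40])
im,d=imaging.capture("wrist"); im=im[:,:,::-1]; cv2.imwrite("pics/w12.png",im); cv2.imwrite("pics/wrist12.png",cv2.resize(im[50:300,200:520],None,fx=2.5,fy=2.4,interpolation=cv2.INTER_CUBIC))
im,d=imaging.capture("scene"); im=im[:,:,::-1]; cv2.imwrite("pics/scene12.png",cv2.resize(im[150:250,280:380],None,fx=6,fy=6,interpolation=cv2.INTER_CUBIC))
im,d=imaging.capture("top"); im=im[:,:,::-1]; cv2.imwrite("pics/top12.png",cv2.resize(im[155:225,270:380],None,fx=7,fy=7,interpolation=cv2.INTER_CUBIC))
E
```

```text
time_s: 12.25
eef_pos: [508.9, 51.0, 284.7]
ee_rot: [0.045, 0.927, -0.106, 0.358]
force: [0.6, -0.2, -0.5]
grip_width: 0.001
t 12.25 tcp local [-106.6   31.3  129.7] toolaxes local x [ 0.74  -0.003  0.673] y [-0.01  -1.     0.007] z [ 0.673 -0.011 -0.74 ] F [ 0.6 -0.  -0.5] q [-0.07 -0.07  1.97 -0.22  0.52  1.88]
to goal, tool axes: [ -0.7   9.9 120.7]
```

View pics/wrist12.png

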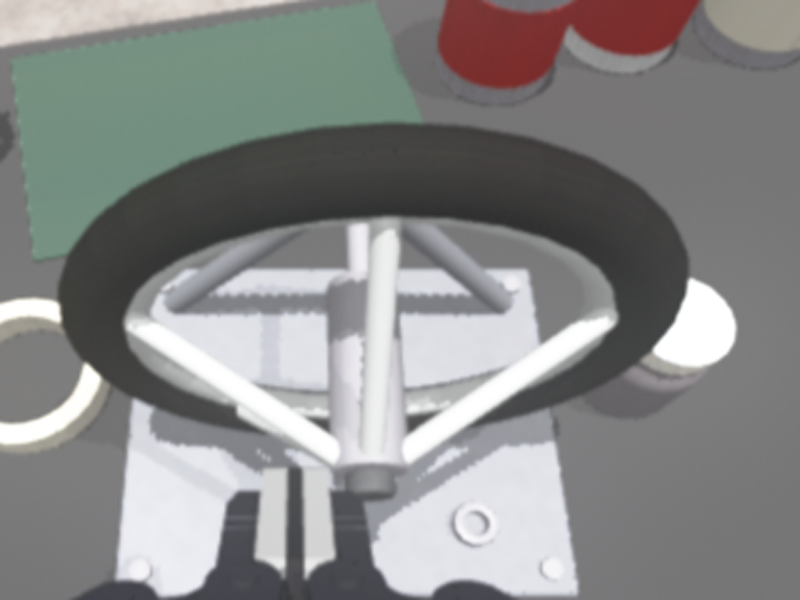

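View pics/scene12.png

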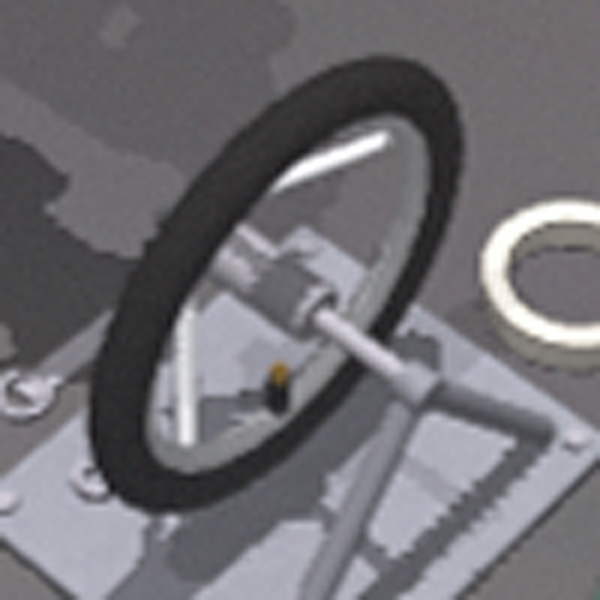

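View pics/top12.png

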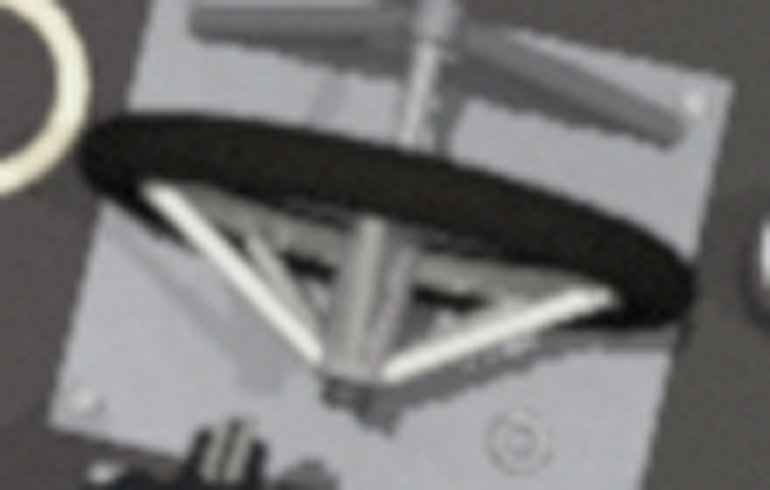

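```bash
python3 - <<'E'
from fit import *
S=imaging.camera_params("scene"); W=imaging.camera_params("wrist"); T=imaging.camera_params("top")
run("scene",S,[(("stem",0,60,0),sc((279,365))),(("stem",0,90,0),sc((278,411))),(("s",-1,96,-9),sc((386,138))),(("s",2,96,-9),sc((186,442)))])
def w2(c): return np.array([(c[0]+.5)/2.5-.5+200,(c[1]+.5)/2.4-.5+50])
ws=[(("s",-1,96,-9),w2((139,323))),(("s",1,96,-9),w2((606,316))),(("s",0,95,-9.6),w2((386,230)))]
run("wrist",W,ws); run("wrist+nut",W,ws+[(("s",0,0,-75),w2((370,484)))])
tc=lambda c:np.array(crop2px(c,7,(270,155)))
ts=[(("s",-1,94,-10),tc((153,190))),(("s",1,94,-10),tc((608,294)))]
run("top",T,ts)
# stem angle direct & spoke-up angle, scene: overlay variants
im=cv2.imread("pics/w12.png")
import h
h.AX=O+[-.5,-.4,155+4.3]
o=overlay(W,im,0); cv2.imwrite("pics/ov12.png",cv2.resize(o[50:300,200:520],None,fx=2.5,fy=2.4,interpolation=cv2.INTER_CUBIC))
E
```

```text
scene [-0.8  -2.09 -1.53 -0.88] res [-0.3  0.4 -0.4 -1.2  1.  -0.2 -0.   0.7]
wrist [-0.85 -1.31 -0.88 -1.57] res [-0.2  0.3 -0.1 -0.3  0.2 -0. ]
wrist+nut [ 1.67 -1.84 -3.59 -1.37] res [ 0.5 -1.  -1.7 -1.2 -0.  -0.8  1.2  3.3]
top [-1.87  1.66  0.29 -0.18] res [ 0.8 -0.  -0.6 -0.3]
```

View pics/ov12.png

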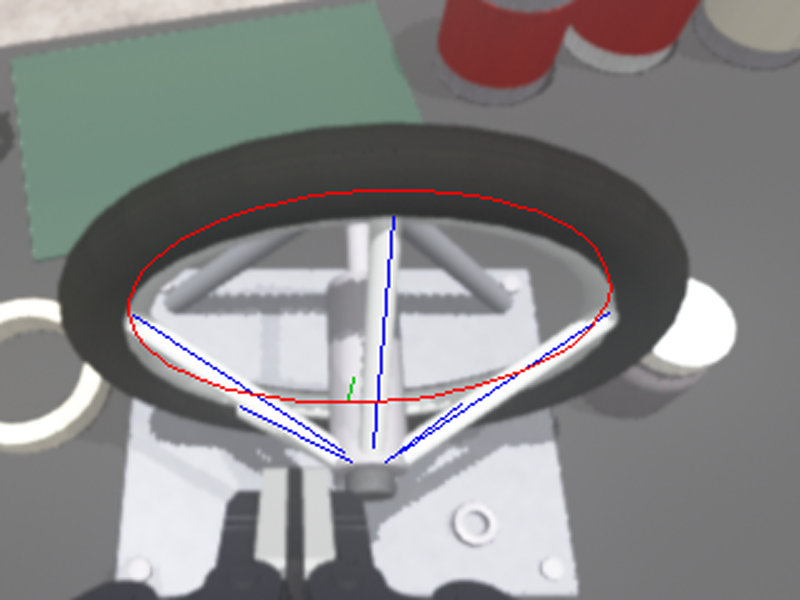

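All three views put θ at about -1 ± 0.7°. I'll go back in along the same path and nudge about 1 mm past the last contact.

```bash
python3 -m creep '[{"grip":0,"linear":[0,0,15],"rot":[0,0,0]},{"grip":0,"linear":[0,0,25],"rot":[0,0,0]},{"grip":0,"linear":[0,0,25],"rot":[0,0,0]},{"grip":0,"linear":[0,0,25],"rot":[0,0,0]},{"grip":0,"linear":[0,0,15],"rot":[0,0,0]},{"grip":0,"linear":[0,0,10],"rot":[0,0,0]},{"grip":0,"linear":[0,0,5],"rot":[0,0,0]},{"grip":0,"linear":[0,3,0],"rot":[0,0,0]},{"grip":0,"linear":[0,3,0],"rot":[0,0,0]},{"grip":0,"linear":[0,2,0],"rot":[0,0,0]},{"grip":0,"linear":[0,1,0],"rot":[0,0,0]},{"grip":0,"linear":[0,0,0],"rot":[0,0,0]}]'
python3 -m creep '[{"grip":0,"linear":[0,0.5,0],"rot":[0,0,0]},{"grip":0,"linear":[0,0.5,0],"rot":[0,0,0]},{"grip":0,"linear":[0,0.5,0],"rot":[0,0,0]},{"grip":0,"linear":[0,0.5,0],"rot":[0,0,0]},{"grip":0,"linear":[0,0,0],"rot":[0,0,0]},{"grip":0,"linear":[0,0,0],"rot":[0,0,0]}]'
python3 -c "
from h import *
status([-26,18.6,41])"
```

```text
time_s: 13.4
eef_pos: [585.1, 23.0, 196.7]
ee_rot: [0.045, 0.927, -0.107, 0.358]
force: [1.0, -0.5, -0.1]
grip_width: 0.002
time_s: 13.9
eef_pos: [584.8, 21.4, 196.2]
ee_rot: [0.045, 0.927, -0.106, 0.358]
force: [-0.5, 2.9, 2.0]
grip_width: 0.0
t 13.9 tcp local [-26.   19.   41.2] toolaxes local x [ 0.74  -0.003  0.673] y [-0.01  -1.     0.006] z [ 0.673 -0.011 -0.74 ] F [-1.1  2.7  2. ] q [-0.13  0.21  1.93 -0.26  0.28  1.89]
to goal, tool axes: [-0.1  0.4  0.1]
```

```bash
python3 -m creep '[{"grip":0,"linear":[0,0.3,0],"rot":[0,0,0]},{"grip":0,"linear":[0,0,0],"rot":[0,0,0]},{"grip":0,"linear":[0,-2,0],"rot":[0,0,0]},{"grip":0,"linear":[0,-4,0],"rot":[0,0,0]},{"grip":0,"linear":[0,-5,-5],"rot":[0,0,0]},{"grip":0,"linear":[0,0,-10],"rot":[0,0,0]},{"grip":0,"linear":[0,0,-20],"rot":[0,0,0]},{"grip":0,"linear":[0,0,-30],"rot":[0,0,0]},{"grip":0,"linear":[0,0,-30],"rot":[0,0,0]},{"grip":0,"linear":[0,0,-25],"rot":[0,0,0]},{"grip":0,"linear":[0,0,0],"rot":[0,0,0]},{"grip":0,"linear":[0,0,0],"rot":[0,0,0]}]'
python3 - <<'E'
from h import *
status()
im,d=imaging.capture("wrist"); im=im[:,:,::-1]; cv2.imwrite("pics/w13.png",im); cv2.imwrite("pics/wrist13.png",cv2.resize(im[50:300,200:520],None,fx=2.5,fy=2.4,interpolation=cv2.INTER_CUBIC))
im,d=imaging.capture("scene"); im=im[:,:,::-1]; cv2.imwrite("pics/scene13.png",cv2.resize(im[150:250,280:380],None,fx=6,fy=6,interpolation=cv2.INTER_CUBIC))
im,d=imaging.capture("top"); im=im[:,:,::-1]; cv2.imwrite("pics/top13.png",cv2.resize(im[155:225,270:380],None,fx=7,fy=7,interpolation=cv2.INTER_CUBIC))
E
```

```text
time_s: 14.9
eef_pos: [508.6, 50.8, 285.8]
ee_rot: [0.045, 0.926, -0.106, 0.359]
force: [0.6, 0.6, -0.1]
grip_width: -0.001
t 14.9 tcp local [-106.8   31.   130.8] toolaxes local x [ 0.739 -0.003  0.674] y [-0.01  -1.     0.006] z [ 0.674 -0.011 -0.739] F [ 0.4  0.7 -0.1] q [-0.07 -0.07  1.97 -0.22  0.52  1.88]
```

View pics/wrist13.png

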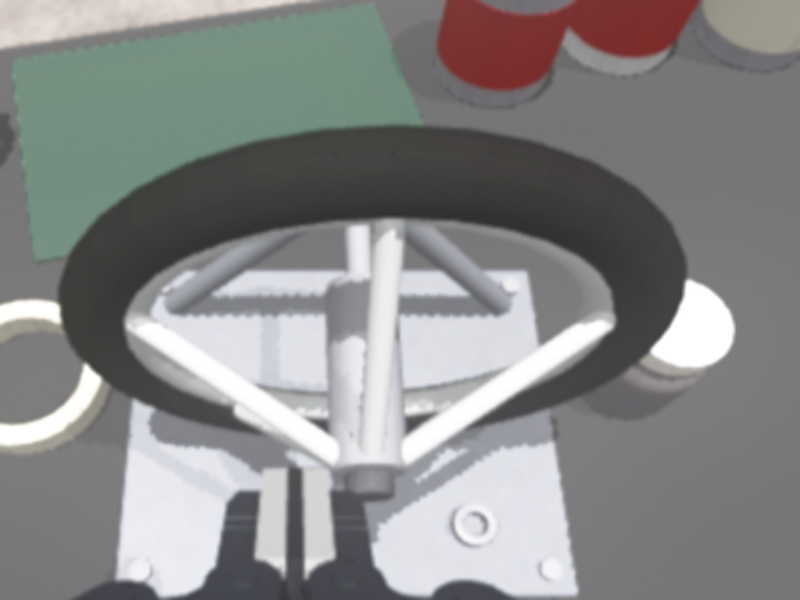

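View pics/scene13.png

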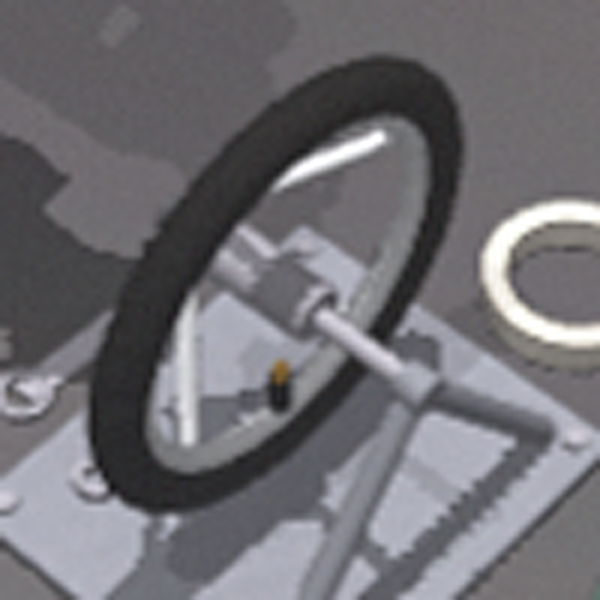

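View pics/top13.png

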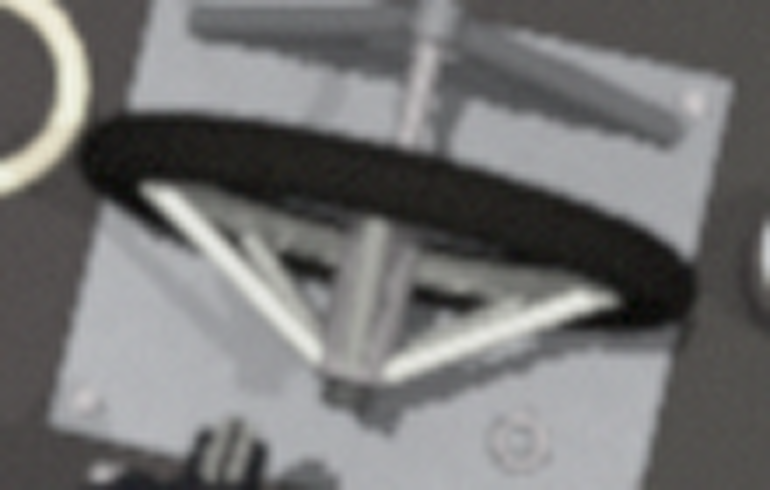

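```bash
python3 - <<'E'
from fit import *
S=imaging.camera_params("scene"); W=imaging.camera_params("wrist"); T=imaging.camera_params("top")
run("scene",S,[(("stem",0,60,0),sc((281,363))),(("stem",0,90,0),sc((280,410))),(("s",-1,96,-9),sc((383,136))),(("s",2,96,-9),sc((188,442)))])
def w2(c): return np.array([(c[0]+.5)/2.5-.5+200,(c[1]+.5)/2.4-.5+50])
run("wrist",W,[(("s",-1,96,-9),w2((138,322))),(("s",1,96,-9),w2((605,319))),(("s",0,95,-9.6),w2((390,230)))])
tc=lambda c:np.array(crop2px(c,7,(270,155)))
run("top",T,[(("s",-1,94,-10),tc((153,189))),(("s",1,94,-10),tc((609,296))),(("s",0,80,-18.5),tc((375,228)))])
E
```

```text
scene [-1.13 -2.63 -1.78  0.78] res [-0.5  0.5 -0.3 -1.5  1.2 -0.2 -0.   0.6]
wrist [-1.33 -1.05 -0.55 -0.52] res [-0.3  0.2 -0.2 -0.5  0.3  0.2]
top [-0.36  1.09  0.59 -0.88] res [ 1.  -0.4 -0.6 -1.2 -0.2  1.5]
```

Three independent fits now give +0.8°, -0.5° and -0.9°, a mean of about -0.2°. The tool is about 80 mm back from its pushing position, clear of everything, so I'm handing in.

```bash
python3 -c "
from rig import ctrl,sensors
print(ctrl.finish_job()); print(sensors.sense()['time_s'])"
```

```text
the job is handed in; nothing more can be done
None
the job is handed in; nothing more can be done
```

The wheel is at rest with the valve at the very bottom, within about 1°, and its stem pointing up at the axle. I handed the job in at about 15 s.

- **What I did:** I turned the wheel about 94° clockwise with the closed fingertips. I pushed one upper spoke from the left, then the next one, then gave a nudge of about 1° to finish. After that I backed the tool clear.
- **Angle check:** After I backed off, three camera fits gave +0.8° (scene), -0.5° (wrist) and -0.9° (top). They differ by up to 1.7°, with a mean of about -0.2°. In the wrist view the model overlay sat several millimetres off the rim, so I trusted the fits rather than that overlay.
- **Contact:** Contact forces in the readings I took were about 5 N or less. The fingertips stayed in front of the tyre and the stem.
- **Surroundings:** The stand, nut, tape and jar look unmoved in the last pictures. The wrench was only partly in view. I did not re-check the pump, mug or plate at the end, but nothing went near them.

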